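Set and clamp a hanging rail

ROBOT

A 6-joint arm with a two-finger parallel gripper is mounted at the origin on the work surface. World frame = base frame: x ahead of the robot, y to its left, z up, the work surface at z = 0. Lengths are in m, angles in degrees, forces in N, time in s.
With the tool pointing down it reaches from about 0.3 to 0.75 m from the base axis. Payload 8.5 kg.
Tool frame: the origin (TCP) lies midway between the tips of the shut fingers; the grasp point (between the pads) lies 19 mm behind it; z points along the fingers, y is the line along which they close (so a half turn about z gives the same grasp; the last joint's range is limited). The gripper opens to 85 mm and grips with 20 to 120 N. Pads are 22 mm wide; open, the fingers measure 114 mm over their backs; the gripper's body (76 mm by 85 mm) begins 54 mm behind the grasp point. The pads swing forward as they close: fully open they stand 13 mm farther back than shut.
Start: joints at [53.497, 21.807, 74.336, -0, 83.858, -12.336], TCP at [0.225, 0.502, 0.231] pointing down, gripper open.
Joint ranges: [-178.18, 178.18], [-50.72, 133.34], [12.68, 142.11], [-81.47, 261.47], [9.98, 163.14], [-165.26, 165.26]. Speed limits (degrees/s): [136.94, 136.94, 180, 180, 180, 180].

INTERFACE

Orientations are given as a 3x3 rotation matrix whose columns are the frame's x, y, z axes.
In Python, from rig import env, viewer, recognise, pinpoint gives the robot as it stands.
- The arm moves only by the tool move_arm, never from a script. Its argument "plan" is text: rows parted by semicolons, each of 7 numbers parted by spaces: the shift along the tool's x, y, z in m, then the turn, a rotation vector about the tool's x, y, z in rad, then the finger opening in m, from 0 to 0.0854. A call has 1 to 12 rows; each row shifts and turns the commanded pose from where the row before left it, along the tool's axes as they then stand; what a row does not reach is not made up. A row lasts 1/8 s, in which the tool goes at most 62.5 mm and 10.7 degrees, less where a joint would pass 70% of its speed; a pose out of reach is approached as far as the arm can. A call is refused whole if a number of a shift passes 0.0625 or a number of a turn 0.188, either way. A call with a gripper value outside its range is refused whole. The fingers move at their own pace and stop on an object; "grip_force" is the grip in N (left out, the last holds). Time passes only in rows, so rows that do not move let the fingers close. It gives the time, the measured TCP pose, the force, the opening and the grip force at its end, in the units of the state.
- env.observe(): the state, without advancing time (a new reading comes with each control period).
- viewer.get_image(name): name is "scene" or "top" or "wrist"; returns (picture, depth): 400x640x3 uint8, red, green, blue; 400x640 float32, m along the optical axis (not along the pixel's ray), 0 where there is no reading.
- viewer.calibration(name): a dict with "fx", "fy", "cx", "cy" (pixels), "k1" (the pictures are not rectified: a ray, as slopes to the right and down, at radius r is drawn at 1 + k1 r^2 times it, then the intrinsics apply), "R" (3x3) and "t" (3): a world point X has camera coordinates R X + t. Camera axes: x right, y down, z forward; pixel columns grow to the right and rows downward; lengths in m; the calibration is good to about 2 mm. A picture is of the moment at which its call begins: read the wrist's pose just before it. calibration takes no time and is no camera call; for the wrist camera it gives the pose at the moment of the call.
- env.close_job(): hands the job in; it is judged then, once.
Trained networks look in the newest picture that a camera, given by its name, has taken for a name from the list of things; names that differ only in an ending like _2 or _b are one class to them, and where a whole thing is asked for, a point or a joint stands for the part that bears it (a point fixed in the world has none). Each returns a list of dicts, best first, with "conf" (0 to 1); they miss things now and then, are a little off and sometimes report something else, mostly with a low value. They report only what shows in the picture. A call takes as long as a camera call. They do not tell look-alikes from the thing itself.
- recognise(camera, name): "extent" ([centre column, centre row, width, height] in pixels, round what is visible of it).
- pinpoint(camera, name): "pixel" ([column, row] in pixels: a listed point, or the origin of a listed thing).
The state is a dict: "time_s": time; "q": joint angles; "qvel": joint speeds; "joint_efforts": joint torques, N m; "position": TCP position; "tool_rot": TCP orientation; "ft_force": force on the tool from outside, world axes, zero at the start; "wrist_torque": the same for the moment, N m; "grip_width": finger opening in m; "gripper_force": force on a finger pad.
Only numpy, scipy, OpenCV 4.12 (cv2) and the standard library are available. Lean on these libraries where they do the work, as an engineer would, in place of code of your own. Each camera call takes 0.05 s, during which the arm holds its last target. There are 200 camera calls.

TASK

Finish the hanging rail that lies on its backboard on the pantry counter. Slide the brass rail into the end socket until you feel it bind, then draw it back out about one centimetre and leave it there. After that fit every saddle clamp standing in front, one to a bracket (any bracket): over the rail, both legs in the bracket's two slots, pressed fully home until the crown rests on the rail, without shifting the rail or disturbing the other things on the counter.

Things in the scene. Friction and masses are not known exactly. Their poses are not given: they have to be found in the camera images.
- board: Walnut backboard of a hanging rail, flat and fixed on the marble counter: 96 mm wide (x), 12 mm thick, 610 mm long (y from -270 to +340 mm). Origin: on the counter, under the rail's axis, midway along the row of brackets; y runs along the rail towards the socket, x across it, z up. Six steel brackets and the rail sit on it.
- rail: Brass rail, 22 mm diameter, 505 mm long. Origin: axis at its +y end face; it runs back to -y (board's y), ending in a 30 mm wide knob. Axis 45 mm above the counter, underside level with the bracket tops. Only slides lengthwise, about 4 N friction, stays where left; starts near the socket mouth. Pinch it from above anywhere along it, fingertips 37 mm or more above the counter to clear the brackets.
- socket: Brass end socket fixed on the board at its +y end: 50 x 50 mm, top 66 mm above the counter. Origin: bottom centre (12 mm up) of its open mouth, which faces the rail; y runs inwards along the bore. Somewhere 10 to 40 mm inside, out of sight, is a firm seat where the rail binds and stops hard: find it by feel, pushing 10 to 20 N.
- saddle0 (a point): Bracket 0 (0 is farthest from the socket; 78 mm apart): steel block 60 mm (x) by 48 mm (y, along the rail), 22 mm high on the board. Point: centre of its top face, 34 mm above the counter, right under the rail; axes as the board's. Two upright slots, 10 mm (x) by 32 mm (y), 22 mm deep, are centred at x = +-16 mm, one each side of the rail.
- saddle1 (a point): Bracket 1 (0 is farthest from the socket; 78 mm apart): steel block 60 mm (x) by 48 mm (y, along the rail), 22 mm high on the board. Point: centre of its top face, 34 mm above the counter, right under the rail; axes as the board's. Two upright slots, 10 mm (x) by 32 mm (y), 22 mm deep, are centred at x = +-16 mm, one each side of the rail.
- saddle2 (a point): Bracket 2 (0 is farthest from the socket; 78 mm apart): steel block 60 mm (x) by 48 mm (y, along the rail), 22 mm high on the board. Point: centre of its top face, 34 mm above the counter, right under the rail; axes as the board's. Two upright slots, 10 mm (x) by 32 mm (y), 22 mm deep, are centred at x = +-16 mm, one each side of the rail.
- saddle3 (a point): Bracket 3 (0 is farthest from the socket; 78 mm apart): steel block 60 mm (x) by 48 mm (y, along the rail), 22 mm high on the board. Point: centre of its top face, 34 mm above the counter, right under the rail; axes as the board's. Two upright slots, 10 mm (x) by 32 mm (y), 22 mm deep, are centred at x = +-16 mm, one each side of the rail.
- saddle4 (a point): Bracket 4 (0 is farthest from the socket; 78 mm apart): steel block 60 mm (x) by 48 mm (y, along the rail), 22 mm high on the board. Point: centre of its top face, 34 mm above the counter, right under the rail; axes as the board's. Two upright slots, 10 mm (x) by 32 mm (y), 22 mm deep, are centred at x = +-16 mm, one each side of the rail.
- saddle5 (a point): Bracket 5 (0 is farthest from the socket; 78 mm apart): steel block 60 mm (x) by 48 mm (y, along the rail), 22 mm high on the board. Point: centre of its top face, 34 mm above the counter, right under the rail; axes as the board's. Two upright slots, 10 mm (x) by 32 mm (y), 22 mm deep, are centred at x = +-16 mm, one each side of the rail.
- clamp0: Saddle clamp (may be absent): upturned U of brass strap, 120 g, standing on its legs on the counter. 38 mm over the legs (x), strap 28 mm wide (y), 48 mm tall, crown 8 mm; legs 6 mm thick at x = +-16 mm, last 7 mm thinned to 4 mm, slippery; 26 mm between them. Origin: centre of underside at the leg ends, z up. Symmetric. Fully home: crown on rail, leg ends 18 mm below bracket top.
- clamp1: Saddle clamp (may be absent): upturned U of brass strap, 120 g, standing on its legs on the counter. 38 mm over the legs (x), strap 28 mm wide (y), 48 mm tall, crown 8 mm; legs 6 mm thick at x = +-16 mm, last 7 mm thinned to 4 mm, slippery; 26 mm between them. Origin: centre of underside at the leg ends, z up. Symmetric. Fully home: crown on rail, leg ends 18 mm below bracket top.
- clamp2: Saddle clamp (may be absent): upturned U of brass strap, 120 g, standing on its legs on the counter. 38 mm over the legs (x), strap 28 mm wide (y), 48 mm tall, crown 8 mm; legs 6 mm thick at x = +-16 mm, last 7 mm thinned to 4 mm, slippery; 26 mm between them. Origin: centre of underside at the leg ends, z up. Symmetric. Fully home: crown on rail, leg ends 18 mm below bracket top.
- clamp3: Saddle clamp (may be absent): upturned U of brass strap, 120 g, standing on its legs on the counter. 38 mm over the legs (x), strap 28 mm wide (y), 48 mm tall, crown 8 mm; legs 6 mm thick at x = +-16 mm, last 7 mm thinned to 4 mm, slippery; 26 mm between them. Origin: centre of underside at the leg ends, z up. Symmetric. Fully home: crown on rail, leg ends 18 mm below bracket top.
- clamp4: Saddle clamp (may be absent): upturned U of brass strap, 120 g, standing on its legs on the counter. 38 mm over the legs (x), strap 28 mm wide (y), 48 mm tall, crown 8 mm; legs 6 mm thick at x = +-16 mm, last 7 mm thinned to 4 mm, slippery; 26 mm between them. Origin: centre of underside at the leg ends, z up. Symmetric. Fully home: crown on rail, leg ends 18 mm below bracket top.
- clamp5: Saddle clamp (may be absent): upturned U of brass strap, 120 g, standing on its legs on the counter. 38 mm over the legs (x), strap 28 mm wide (y), 48 mm tall, crown 8 mm; legs 6 mm thick at x = +-16 mm, last 7 mm thinned to 4 mm, slippery; 26 mm between them. Origin: centre of underside at the leg ends, z up. Symmetric. Fully home: crown on rail, leg ends 18 mm below bracket top.
- shaker: Bystander, leave it alone: small steel salt shaker, 38 mm across, 75 mm tall, standing somewhere in the row of clamps. Origin: centre of its underside.
- driver: Bystander, leave it alone: screwdriver, 190 mm, lying behind the backboard. Origin: near its middle, on the counter.
- bowl: Bystander, leave it alone: white bowl, 120 mm across, 50 mm high. Origin: centre of its underside.
- canister: Bystander, leave it alone: brass jar, 80 mm across, 120 mm high. Origin: centre of its underside.
- tumbler: Bystander, leave it alone: glass tumbler, 70 mm across, 90 mm high. Origin: centre of its underside.
Things that resemble listed ones, but are neither listed nor needed, are in the scene too. What is shaped like the clamp2 but blue is not meant.

How it is judged (in metres and radians):
On the way, in this order (a step that is already met when the one before it is completed fails the run):
1. with no clamp on the board yet, the rail is pushed into the socket until it binds on the seat (within 1.2 mm of it) (y of rail in the frame of socket above 0.0208 m and x of each of clamp0, clamp1, clamp2, clamp3, clamp4, clamp5 in the frame of board below -0.03 m), for 0.1 s.
2. the rail is drawn back 5 to 16 mm from where it binds and rests there, with no clamp on the board yet (y of rail in the frame of socket between 0.006 and 0.017 m and linear speed of rail below 0.005 m/s and x of each of clamp0, clamp1, clamp2, clamp3, clamp4, clamp5 in the frame of board below -0.03 m), for 0.4 s.
3. every clamp present is over the rail with both legs in a bracket (((horizontal distance between clamp0 and saddle0 below 0.007 m and z of clamp0 in the frame of saddle0 below -0.014 m and angle between the y axis of clamp0 and the y axis of board, either way round below 0.2 rad) or (horizontal distance between clamp0 and saddle1 below 0.007 m and z of clamp0 in the frame of saddle1 below -0.014 m and angle between the y axis of clamp0 and the y axis of board, either way round below 0.2 rad) or (horizontal distance between clamp0 and saddle2 below 0.007 m and z of clamp0 in the frame of saddle2 below -0.014 m and angle between the y axis of clamp0 and the y axis of board, either way round below 0.2 rad) or (horizontal distance between clamp0 and saddle3 below 0.007 m and z of clamp0 in the frame of saddle3 below -0.014 m and angle between the y axis of clamp0 and the y axis of board, either way round below 0.2 rad) or (horizontal distance between clamp0 and saddle4 below 0.007 m and z of clamp0 in the frame of saddle4 below -0.014 m and angle between the y axis of clamp0 and the y axis of board, either way round below 0.2 rad) or (horizontal distance between clamp0 and saddle5 below 0.007 m and z of clamp0 in the frame of saddle5 below -0.014 m and angle between the y axis of clamp0 and the y axis of board, either way round below 0.2 rad)) and ((horizontal distance between clamp1 and saddle0 below 0.007 m and z of clamp1 in the frame of saddle0 below -0.014 m and angle between the y axis of clamp1 and the y axis of board, either way round below 0.2 rad) or (horizontal distance between clamp1 and saddle1 below 0.007 m and z of clamp1 in the frame of saddle1 below -0.014 m and angle between the y axis of clamp1 and the y axis of board, either way round below 0.2 rad) or (horizontal distance between clamp1 and saddle2 below 0.007 m and z of clamp1 in the frame of saddle2 below -0.014 m and angle between the y axis of clamp1 and the y axis of board, either way round below 0.2 rad) or (horizontal distance between clamp1 and saddle3 below 0.007 m and z of clamp1 in the frame of saddle3 below -0.014 m and angle between the y axis of clamp1 and the y axis of board, either way round below 0.2 rad) or (horizontal distance between clamp1 and saddle4 below 0.007 m and z of clamp1 in the frame of saddle4 below -0.014 m and angle between the y axis of clamp1 and the y axis of board, either way round below 0.2 rad) or (horizontal distance between clamp1 and saddle5 below 0.007 m and z of clamp1 in the frame of saddle5 below -0.014 m and angle between the y axis of clamp1 and the y axis of board, either way round below 0.2 rad)) and ((horizontal distance between clamp2 and saddle0 below 0.007 m and z of clamp2 in the frame of saddle0 below -0.014 m and angle between the y axis of clamp2 and the y axis of board, either way round below 0.2 rad) or (horizontal distance between clamp2 and saddle1 below 0.007 m and z of clamp2 in the frame of saddle1 below -0.014 m and angle between the y axis of clamp2 and the y axis of board, either way round below 0.2 rad) or (horizontal distance between clamp2 and saddle2 below 0.007 m and z of clamp2 in the frame of saddle2 below -0.014 m and angle between the y axis of clamp2 and the y axis of board, either way round below 0.2 rad) or (horizontal distance between clamp2 and saddle3 below 0.007 m and z of clamp2 in the frame of saddle3 below -0.014 m and angle between the y axis of clamp2 and the y axis of board, either way round below 0.2 rad) or (horizontal distance between clamp2 and saddle4 below 0.007 m and z of clamp2 in the frame of saddle4 below -0.014 m and angle between the y axis of clamp2 and the y axis of board, either way round below 0.2 rad) or (horizontal distance between clamp2 and saddle5 below 0.007 m and z of clamp2 in the frame of saddle5 below -0.014 m and angle between the y axis of clamp2 and the y axis of board, either way round below 0.2 rad)) and ((horizontal distance between clamp3 and saddle0 below 0.007 m and z of clamp3 in the frame of saddle0 below -0.014 m and angle between the y axis of clamp3 and the y axis of board, either way round below 0.2 rad) or (horizontal distance between clamp3 and saddle1 below 0.007 m and z of clamp3 in the frame of saddle1 below -0.014 m and angle between the y axis of clamp3 and the y axis of board, either way round below 0.2 rad) or (horizontal distance between clamp3 and saddle2 below 0.007 m and z of clamp3 in the frame of saddle2 below -0.014 m and angle between the y axis of clamp3 and the y axis of board, either way round below 0.2 rad) or (horizontal distance between clamp3 and saddle3 below 0.007 m and z of clamp3 in the frame of saddle3 below -0.014 m and angle between the y axis of clamp3 and the y axis of board, either way round below 0.2 rad) or (horizontal distance between clamp3 and saddle4 below 0.007 m and z of clamp3 in the frame of saddle4 below -0.014 m and angle between the y axis of clamp3 and the y axis of board, either way round below 0.2 rad) or (horizontal distance between clamp3 and saddle5 below 0.007 m and z of clamp3 in the frame of saddle5 below -0.014 m and angle between the y axis of clamp3 and the y axis of board, either way round below 0.2 rad)) and ((horizontal distance between clamp4 and saddle0 below 0.007 m and z of clamp4 in the frame of saddle0 below -0.014 m and angle between the y axis of clamp4 and the y axis of board, either way round below 0.2 rad) or (horizontal distance between clamp4 and saddle1 below 0.007 m and z of clamp4 in the frame of saddle1 below -0.014 m and angle between the y axis of clamp4 and the y axis of board, either way round below 0.2 rad) or (horizontal distance between clamp4 and saddle2 below 0.007 m and z of clamp4 in the frame of saddle2 below -0.014 m and angle between the y axis of clamp4 and the y axis of board, either way round below 0.2 rad) or (horizontal distance between clamp4 and saddle3 below 0.007 m and z of clamp4 in the frame of saddle3 below -0.014 m and angle between the y axis of clamp4 and the y axis of board, either way round below 0.2 rad) or (horizontal distance between clamp4 and saddle4 below 0.007 m and z of clamp4 in the frame of saddle4 below -0.014 m and angle between the y axis of clamp4 and the y axis of board, either way round below 0.2 rad) or (horizontal distance between clamp4 and saddle5 below 0.007 m and z of clamp4 in the frame of saddle5 below -0.014 m and angle between the y axis of clamp4 and the y axis of board, either way round below 0.2 rad)) and ((horizontal distance between clamp5 and saddle0 below 0.007 m and z of clamp5 in the frame of saddle0 below -0.014 m and angle between the y axis of clamp5 and the y axis of board, either way round below 0.2 rad) or (horizontal distance between clamp5 and saddle1 below 0.007 m and z of clamp5 in the frame of saddle1 below -0.014 m and angle between the y axis of clamp5 and the y axis of board, either way round below 0.2 rad) or (horizontal distance between clamp5 and saddle2 below 0.007 m and z of clamp5 in the frame of saddle2 below -0.014 m and angle between the y axis of clamp5 and the y axis of board, either way round below 0.2 rad) or (horizontal distance between clamp5 and saddle3 below 0.007 m and z of clamp5 in the frame of saddle3 below -0.014 m and angle between the y axis of clamp5 and the y axis of board, either way round below 0.2 rad) or (horizontal distance between clamp5 and saddle4 below 0.007 m and z of clamp5 in the frame of saddle4 below -0.014 m and angle between the y axis of clamp5 and the y axis of board, either way round below 0.2 rad) or (horizontal distance between clamp5 and saddle5 below 0.007 m and z of clamp5 in the frame of saddle5 below -0.014 m and angle between the y axis of clamp5 and the y axis of board, either way round below 0.2 rad))), for 0.2 s.
At the end, for the whole second after the job is handed in: The rail rests 5 to 16 mm back from where it binds in the socket; every clamp present stands upright (within 7 degrees) and at rest on a bracket, its centre within 7 mm of the bracket's, both legs in the slots at least 14 mm below the bracket's top face (18 mm is fully home) (all of step 3 and y of rail in the frame of socket between 0.006 and 0.017 m and linear speed of rail below 0.01 m/s and linear speed of each of clamp0, clamp1, clamp2, clamp3, clamp4, clamp5 below 0.02 m/s and angle between each of clamp0, clamp1, clamp2, clamp3, clamp4, clamp5's own z axis and vertical below 0.12 rad); the robot touches nothing.
It fails at once if a bystander is knocked over or pushed more than 4 cm (distance of any of shaker, driver, bowl, canister, tumbler from where it was at the start of the episode above 0.04 m or angle between any of shaker, bowl, canister, tumbler's own z axis and vertical above 0.5 rad).
Of clamp0, clamp1, clamp2, clamp3, clamp4, clamp5 only 4 to 6 are there at a start; the rules pass over those that are not, and their reading is None.
At some moment in a run one of clamp0, clamp1, clamp2, clamp3, clamp4, clamp5 may be knocked a few centimetres aside while the robot is not near it.
It also fails if it takes over 210 s, if anything falls off the work surface, if the arm or the gripper's body presses on something with over 40 N, if the wrist force passes 120 N, or if a joint passes its speed limit or range.

## Working session

There is one attempt and no reset: what is moved stays moved. The work goes in short steps, Python scripts to look and compute and a tool call to move; the robot and the scene stay as the last step left them, time stands still between calls to the robot, and variables do not carry over. Pictures are saved under pics/ and viewed, at most 14 in all, crops included, and the job is handed in when it is done.

Besides the shell and the picture viewer there is one more tool, called as a command line: name --argument value ..., lists and objects as JSON in quotes. move_arm: Moves the arm, as the interface text tells. Its arguments: {"type":"object","properties":{"plan":{"type":"string"},"grip_force":{"type":"number"}},"required":["plan"]}

```bash
ls; mkdir -p pics; cat > h.py <<'E'
import numpy as np, cv2
from rig import env, viewer, recognise, pinpoint
def snap(n,f=None):
    im,d=viewer.get_image(n)
    if f: cv2.imwrite('pics/'+f,im[:,:,::-1])
    return im,d
def ray(c,u,v):
    k=np.array([[c['fx'],0,c['cx']],[0,c['fy'],c['cy']],[0,0,1.]])
    p=cv2.undistortPoints(np.array([[[u,v]]],float),k,np.array([c['k1'],0,0,0.]))[0,0]
    R=np.array(c['R']);t=np.array(c['t'])
    return -R.T@t, R.T@np.array([p[0],p[1],1])
def at_z(c,u,v,z):
    o,d=ray(c,u,v); return o+d*(z-o[2])/d[2]
def at_d(c,u,v,dep):
    o,d=ray(c,u,v); return o+d*dep
def cloud(c,d):
    v,u=np.mgrid[0:400,0:640]
    k=np.array([[c['fx'],0,c['cx']],[0,c['fy'],c['cy']],[0,0,1.]])
    p=cv2.undistortPoints(np.stack([u.ravel(),v.ravel()],1).astype(float)[:,None],k,np.array([c['k1'],0,0,0.]))[:,0]
    pc=np.c_[p,np.ones(len(p))]*d.reshape(-1,1)
    return ((pc-np.array(c['t']))@np.array(c['R'])).reshape(400,640,3)
def st():
    s=env.observe(); print('t',s['time_s'],'p',np.round(s['position'],4),'F',np.round(s['ft_force'],1),'w',round(s['grip_width'],4),'gf',s['gripper_force']); return s
E
python3 - <<'E'
from h import *
s=st(); print(np.round(s['tool_rot'],3))
for n in('top','scene'):
    im,d=snap(n,n+'0.png'); c=viewer.calibration(n)
    for k in('board','rail','socket','saddle0','saddle5','clamp0','shaker','driver','bowl','canister','tumbler'):
        r=pinpoint(n,k)
        for x in r[:8]:
            u,v=x['pixel']; z={'rail':.045,'socket':.012}.get(k,.034 if k.startswith('sad') else 0)
            print(n,k,round(x['conf'],2),np.round(x['pixel'],1),np.round(at_z(c,u,v,z),3))
E
```

```text
pics
t 0.0 p [0.225  0.5015 0.2307] F [ 0.  -0.  -0.3] w 0.0853 gf 0.0
[[-0.912  0.409 -0.001]
 [ 0.409  0.912 -0.001]
 [ 0.    -0.001 -1.   ]]
top board 0.67 [334.9 201.3] [ 0.597 -0.058  0.   ]
top rail 0.63 [260.9 201.8] [0.594 0.2   0.045]
top socket 0.84 [259.5 206. ] [0.584 0.209 0.012]
top socket 0.56 [277.5 203.1] [0.593 0.146 0.012]
top saddle0 0.92 [297.1 203.6] [0.586 0.076 0.034]
top saddle0 0.9 [386.8 196.7] [ 0.603 -0.239  0.034]
top saddle0 0.73 [347.  198.3] [ 0.6   -0.099  0.034]
top saddle0 0.66 [321.1 201.5] [ 0.591 -0.008  0.034]
top saddle0 0.65 [363.6 196.8] [ 0.604 -0.158  0.034]
top saddle5 0.92 [297.1 203.6] [0.586 0.076 0.034]
top saddle5 0.9 [386.8 196.7] [ 0.603 -0.239  0.034]
top saddle5 0.73 [347.  198.3] [ 0.6   -0.099  0.034]
top saddle5 0.66 [321.1 201.5] [ 0.591 -0.008  0.034]
top saddle5 0.65 [363.6 196.8] [ 0.604 -0.158  0.034]
top clamp0 0.66 [391.9 240. ] [ 0.453 -0.255  0.   ]
top clamp0 0.6 [371.  244.3] [ 0.44 -0.18  0.  ]
top clamp0 0.53 [343.5 234.5] [ 0.477 -0.085  0.   ]
top clamp0 0.52 [298.3 237.1] [0.472 0.075 0.   ]
top clamp0 0.49 [32
[... 1468 characters left out ...]

scene clamp0 0.68 [316.3 182.4] [0.466 0.085 0.   ]
scene clamp0 0.61 [210.4 219.1] [ 0.435 -0.259  0.   ]
scene clamp0 0.55 [241.  211.9] [ 0.457 -0.175 -0.   ]
scene clamp0 0.52 [290.3 184. ] [0.426 0.016 0.   ]
scene clamp0 0.48 [275.2 202.1] [ 0.476 -0.072  0.   ]
scene shaker 0.46 [349.6 156.5] [0.41  0.267 0.   ]
scene driver 0.67 [352.5 246.7] [ 0.759 -0.023  0.   ]
scene bowl 0.59 [404.4 154.1] [0.508 0.424 0.   ]
scene canister 0.72 [184.2 274.8] [ 0.592 -0.413  0.   ]
scene tumbler 0.82 [146.5 257.4] [ 0.479 -0.461  0.   ]
scene tumbler 0.68 [316.1 180. ] [0.455 0.092 0.   ]
scene tumbler 0.65 [210.4 219.6] [ 0.437 -0.26   0.   ]
scene tumbler 0.2 [348.5 156.8] [0.409 0.262 0.   ]
```

```bash
python3 - <<'E'
import cv2
a=cv2.imread('pics/top0.png')[140:280,170:470]; cv2.imwrite('pics/topc.png',cv2.resize(a,(800,373),interpolation=cv2.INTER_CUBIC))
a=cv2.imread('pics/scene0.png')[130:300,130:430]; cv2.imwrite('pics/scenec.png',cv2.resize(a,(800,453),interpolation=cv2.INTER_CUBIC))
E
```

```text
(no output)
```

View pics/topc.png

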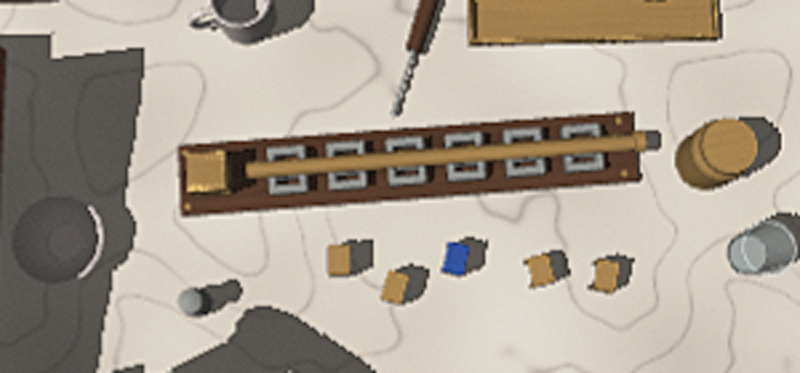

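View pics/scenec.png

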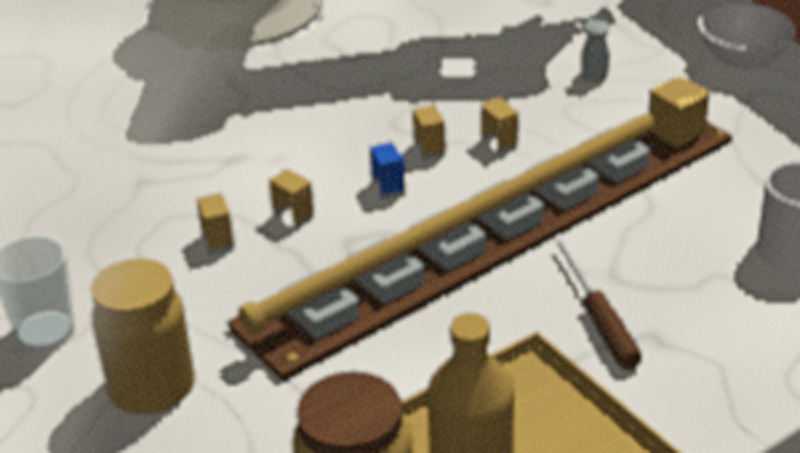

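```bash
cat >> h.py <<'E'
from scipy.spatial.transform import Rotation as Ro
def tgt_rot(yaw): # tool down, tool y axis at yaw (deg) in world
    a=np.radians(yaw); y=np.array([np.cos(a),np.sin(a),0]); z=np.array([0,0,-1.]); return np.c_[np.cross(y,z),y,z]
def rel(p,yaw=None,n=1):
    """rows from measured pose to p,yaw"""
    s=env.observe(); R=np.array(s['tool_rot']); p0=np.array(s['position'])
    T=R if yaw is None else tgt_rot(yaw)
    w=Ro.from_matrix(R.T@T).as_rotvec()/n
    for i in range(n):
        print(np.round(R.T@(np.array(p)-p0)/n,4),np.round(w,4)); R=R@Ro.from_rotvec(w).as_matrix()
E
python3 - <<'E'
from h import *
c=viewer.calibration('wrist'); s=env.observe(); R=np.array(s['tool_rot'])
cw=-np.array(c['R']).T@np.array(c['t']); print(c['fx'],c['k1'], R.T@(cw-s['position']), np.round(np.array(c['R'])@R,3))
for n in('top','scene'):
    c=viewer.calibration(n); print(n,c['fx'],-np.array(c['R']).T@np.array(c['t']))
rel([0.50,-0.06,0.30],3.2,12)
E
```

```text
356.5419090348899 -0.07073442751383678 [ 0.06931761  0.00064018 -0.14302341] [[-0.001  1.    -0.001]
 [-0.961 -0.001 -0.277]
 [-0.277  0.     0.961]]
top 408.07254012076305 [0.35148622 0.01303642 1.43753165]
scene 511.9422799539499 [ 1.49120108 -0.71263429  0.86254748]
[-0.0401 -0.0333 -0.0057] [-0.     -0.      0.0911]
[-0.0429 -0.0296 -0.0057] [-0.     -0.      0.0911]
[-0.0454 -0.0255 -0.0057] [-0.     -0.      0.0911]
[-0.0476 -0.0213 -0.0057] [-0.     -0.      0.0911]
[-0.0493 -0.0169 -0.0057] [-0.     -0.      0.0911]
[-0.0506 -0.0123 -0.0057] [-0.     -0.      0.0911]
[-0.0516 -0.0077 -0.0057] [-0.     -0.      0.0911]
[-0.052  -0.0029 -0.0057] [-0.     -0.      0.0911]
[-0.0521  0.0018 -0.0057] [-0.     -0.      0.0911]
[-0.0517  0.0065 -0.0057] [-0.     -0.      0.0911]
[-0.0509  0.0112 -0.0057] [-0.     -0.      0.0911]
[-0.0497  0.0158 -0.0057] [-0.     -0.      0.0911]
```

move_arm --plan "-0.040 -0.033 -0.006 0 0 0.091 0.06; -0.043 -0.030 -0.006 0 0 0.091 0.06; -0.045 -0.026 -0.006 0 0 0.091 0.06; -0.048 -0.021 -0.006 0 0 0.091 0.06; -0.049 -0.017 -0.006 0 0 0.091 0.06; -0.051 -0.012 -0.006 0 0 0.091 0.06; -0.052 -0.008 -0.006 0 0 0.091 0.06; -0.052 -0.003 -0.006 0 0 0.091 0.06; -0.052 0.002 -0.006 0 0 0.091 0.06; -0.052 0.006 -0.006 0 0 0.091 0.06; -0.030 0.011 -0.02 0 0 0.091 0.06; 0 0.015 -0.03 0 0 0.091 0.06"

```text
time_s: 2.7
position: [0.487, 0.0064, 0.3413]
tool_rot: [[-0.051, 0.999, -0.002], [0.999, 0.051, 0.0], [0.0, -0.002, -1.0]]
ft_force: [-0.1, -0.2, 0.0]
grip_width: 0.0601
gripper_force: 0.0
```

```bash
python3 - <<'E'
from h import *
s=st(); print(np.round(s['tool_rot'],3), s['q'])
c=viewer.calibration('wrist'); im,d=snap('wrist','w1.png'); np.savez('w1.npz',im=im,d=d,**{k:np.array(v) for k,v in c.items()})
P=cloud(c,d); ok=d>0
for lo,hi in((-.01,.01),(.01,.016),(.03,.04),(.044,.05),(.05,.058),(.06,.07)):
    m=ok&(P[...,2]>lo)&(P[...,2]<hi); print(lo,m.sum(),P[m].mean(0),P[m].min(0),P[m].max(0))
E
```

```text
t 2.7 p [0.487  0.0064 0.3413] F [-0.1 -0.2  0. ] w 0.0601 gf 0.0
[[-0.051  0.999 -0.002]
 [ 0.999  0.051  0.   ]
 [ 0.    -0.002 -1.   ]] [-1.31990751e+01  1.20371964e+01  7.05036124e+01 -1.32942738e-02
  9.75728263e+01 -1.61064163e+01]
-0.01 167405 [ 0.45562801 -0.02980081  0.00063293] [-0.10662176 -0.49537268 -0.00356581] [0.98757803 0.22093942 0.00999975]
0.01 15620 [ 0.50029137 -0.00954336  0.01257372] [ 0.00913822 -0.4103144   0.0100008 ] [0.95957447 0.21932764 0.01599423]
0.03 5244 [0.57128828 0.00588727 0.03436125] [ 0.0388987  -0.32306931  0.03000289] [0.88014526 0.21575748 0.0399733 ]
0.044 4036 [ 0.49177359 -0.03661868  0.04791392] [ 0.05382013 -0.32153961  0.04400125] [0.88097081 0.21342729 0.04999914]
0.05 5205 [0.59837679 0.01609025 0.05430185] [ 0.05978528 -0.32251087  0.05000749] [0.88367807 0.21213901 0.05798235]
0.06 506 [0.81121819 0.10297763 0.06470088] [ 0.7687116  -0.22271632  0.06001871] [0.8825733  0.21042583 0.06999653]
```

View pics/w1.png

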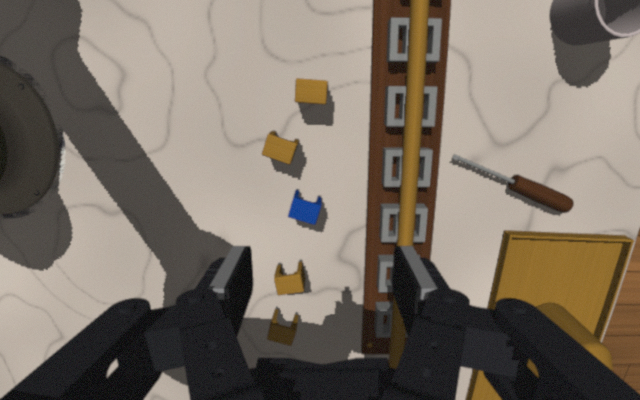

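```bash
cat >> h.py <<'E'
def clamps(P,d,im,zlo=.043,zhi=.053,box=(.35,.55,-.40,.25)):
    m=(d>0)&(P[...,2]>zlo)&(P[...,2]<zhi)&(P[...,0]>box[0])&(P[...,0]<box[1])&(P[...,1]>box[2])&(P[...,1]<box[3])
    n,l=cv2.connectedComponents(m.astype(np.uint8)); out=[]
    for i in range(1,n):
        k=l==i
        if k.sum()<60: continue
        q=P[k]; (cx,cy),(w,h),a=cv2.minAreaRect((q[:,:2]*1000).astype(np.float32))
        if w<h: w,h,a=h,w,a+90
        rgb=im[k].mean(0); out.append((cx/1e3,cy/1e3,a))
        print('clamp' if rgb[0]>rgb[2] else 'BLUE',k.sum(),'xy',round(cx/1e3,4),round(cy/1e3,4),'med',np.round(np.median(q,0),4),'long',round(w,1),'short',round(h,1),'yaw',round(((a+90)%180)-90,1))
    return out
def rail(P,d,ylo=-.2,yhi=.16):
    m=(d>0)&(P[...,2]>.0545)&(P[...,2]<.058)&(np.abs(P[...,0]-.595)<.05)&(P[...,1]>ylo)&(P[...,1]<yhi)
    q=P[m]; f=np.polyfit(q[:,1],q[:,0],1); f=np.polyfit(q[:,1],q[:,0],1); r=q[:,0]-np.polyval(f,q[:,1])
    print('rail x=%.4f*y+%.4f'%tuple(f),'yaw',np.degrees(-np.arctan(f[0])),'sd',r.std(),'y',q[:,1].min(),q[:,1].max(),'zmax',np.percentile(q[:,2],99)); return f
def brackets(P,d,f):
    e=np.array([f[0],1])/np.hypot(f[0],1); n=np.array([e[1],-e[0]]); o=np.array([f[1],0])
    q=P[(d>0)&(P[...,2]>.031)&(P[...,2]<.037)]; a=(q[:,:2]-o)@e; b=(q[:,:2]-o)@n
    k=(np.abs(b)<.034)&(a>-.3)&(a<.22); a,b=a[k],b[k]
    h,ed=np.histogram(a,bins=np.arange(-.32,.24,.003)); 
    return a,b,h,ed,e,n,o
E
python3 - <<'E'
from h import *
z=np.load('w1.npz'); im,d=z['im'],z['d']; c={k:z[k] for k in z.files if k not in('im','d')}
P=cloud(c,d); clamps(P,d,im); f=rail(P,d)
a,b,h,ed,e,n,o=brackets(P,d,f)
# intervals on the two flanks
k=np.abs(b)>.023
h,ed=np.histogram(a[k],bins=np.arange(-.30,.22,.002)); 
on=h>2; i=0
while i<len(on):
    if on[i]:
        j=i
        while j<len(on) and (on[j] or (j+1<len(on) and on[j+1])): j+=1
        s=k&(a>=ed[i])&(a<=ed[j]); print('br a %.4f..%.4f mid %.4f  b %.4f..%.4f  xy'%(a[s].min(),a[s].max(),(a[s].min()+a[s].max())/2,b[s].min(),b[s].max()), o+e*(a[s].min()+a[s].max())/2); i=j
    i+=1
m=(d>0)&(P[...,2]>.063)&(P[...,2]<.069)&(np.abs(P[...,0]-.58)<.04); print('socket',m.sum(),P[m].min(0) if m.any() else '',P[m].max(0) if m.any() else'')
E
```

```text
clamp 760 xy 0.4706 0.0803 med [0.4706 0.0805 0.0483] long 38.2 short 27.3 yaw -1.6
clamp 709 xy 0.434 0.0095 med [0.4343 0.0101 0.0482] long 38.3 short 28.2 yaw -17.1
BLUE 622 xy 0.4684 -0.0694 med [ 0.4683 -0.0686  0.0482] long 38.0 short 28.6 yaw -14.5
clamp 508 xy 0.4503 -0.1772 med [ 0.4509 -0.1757  0.048 ] long 38.3 short 28.0 yaw 11.8
clamp 455 xy 0.4407 -0.261 med [ 0.441  -0.2595  0.048 ] long 38.5 short 28.7 yaw -14.0
rail x=-0.0486*y+0.5976 yaw 2.782279280621057 sd 0.0034719236643925826 y -0.10715241758542793 0.1598727360374259 zmax 0.05753296249055112
br a -0.2675..-0.2191 mid -0.2433  b -0.0295..-0.0230  xy [ 0.60941783 -0.24301871]
br a -0.1883..-0.1412 mid -0.1647  b -0.0297..-0.0230  xy [ 0.60560375 -0.16453666]
br a -0.1106..-0.0627 mid -0.0866  b -0.0288..0.0310  xy [ 0.60181156 -0.08650511]
br a -0.0332..0.0157 mid -0.0088  b -0.0298..0.0310  xy [ 0.59803415 -0.00877753]
br a 0.0450..0.0935 mid 0.0692  b -0.0302..0.0306  xy [0.59424783 0.06913316]
br a 0.1228..0.1705 mid 0.1467  b -0.0306..0.0308  xy [0.59048838 0.14649114]
socket 0
```

```bash
python3 - <<'E'
from h import *
rel([.5962,.03,.10],2.8,6)
E
```

```text
[0.003  0.0178 0.041 ] [ 0.0009  0.0002 -0.0001]
[0.003  0.0178 0.041 ] [ 0.0009  0.0002 -0.0001]
[0.003  0.0179 0.0409] [ 0.0009  0.0002 -0.0001]
[0.003  0.0179 0.0409] [ 0.0009  0.0002 -0.0001]
[0.003  0.0179 0.0409] [ 0.0009  0.0002 -0.0001]
[0.0029 0.018  0.0409] [ 0.0009  0.0002 -0.0001]
```

move_arm --plan "0.003 0.018 0.03 0.001 0 0 0.05; 0.003 0.018 0.041 0.001 0 0 0.05; 0.003 0.018 0.041 0.001 0 0 0.05; 0.003 0.018 0.041 0.001 0 0 0.05; 0.003 0.018 0.041 0.001 0 0 0.05; 0.003 0.018 0.041 0.001 0 0 0.05; 0 0 0.02 0 0 0 0.05; 0 0 0.02 0 0 0 0.05;0 0 0 0 0 0 0.05" --grip_force 60

```text
time_s: 3.88
position: [0.5918, 0.0326, 0.0648]
tool_rot: [[-0.057, 0.998, -0.009], [0.998, 0.057, 0.0], [0.001, -0.009, -1.0]]
ft_force: [0.4, -0.5, -0.4]
grip_width: 0.0501
gripper_force: 0.0
```

```bash
python3 - <<'E'
from h import *
st(); rel([.5962,.03,.041],2.8,1)
c=viewer.calibration('wrist'); im,d=snap('wrist','w2.png');P=cloud(c,d); rail(P,d,-.02,.14)
m=(d>0)&(P[...,2]>.063)&(P[...,2]<.069)&(np.abs(P[...,0]-.58)<.04); print('socket',m.sum(),P[m].min(0) if m.any() else '',P[m].max(0) if m.any() else'')
E
```

```text
t 3.875 p [0.5918 0.0326 0.0648] F [ 0.4 -0.5 -0.4] w 0.0501 gf 0.0
[-0.0028  0.0044  0.0238] [-0.0088 -0.0006  0.0086]
rail x=-0.0514*y+0.5983 yaw 2.9446435235930277 sd 0.0034045922935816053 y -0.019973885607453605 0.13987297560754838 zmax 0.05736418960016505
socket 31 [0.56736969 0.02288352 0.06766899] [0.618322   0.04213918 0.06899866]
```

move_arm --plan "-0.002 0.0047 0.008 -0.006 0 0.006 0.05; 0 0 0.008 0 0 0 0.05; 0 0 0.007 0 0 0 0.05; 0 0 0 0 0 0 0.02; 0 0 0 0 0 0 0.0; 0 0 0 0 0 0 0.0; 0 0 0 0 0 0 0.0;0 0 0 0 0 0 0.0" --grip_force 60

```text
time_s: 4.92
position: [0.5956, 0.0306, 0.0433]
tool_rot: [[-0.051, 0.999, -0.004], [0.999, 0.051, -0.0], [-0.0, -0.004, -1.0]]
ft_force: [-7.4, -0.7, 5.6]
grip_width: 0.0191
gripper_force: 59.1
```

move_arm --plan "0 0 0 0 0 0 0.04; 0 0 0 0 0 0 0.04; 0 -0.001 0.0045 0 0 0 0.04; 0 0 0 0 0 0 0.02; 0 0 0 0 0 0 0.0; 0 0 0 0 0 0 0.0; 0 0 0 0 0 0 0.0;0 0 0 0 0 0 0.0"

```text
time_s: 5.92
position: [0.5956, 0.0306, 0.0384]
tool_rot: [[-0.051, 0.999, -0.002], [0.999, 0.051, -0.0], [0.0, -0.002, -1.0]]
ft_force: [-5.1, -0.2, 2.2]
grip_width: 0.0196
gripper_force: 59.0
```

move_arm --plan "0.003 0 0 0 0 0 0; 0.003 0 0 0 0 0 0; 0.003 0 0 0 0 0 0; 0.003 0 0 0 0 0 0"

```text
time_s: 6.42
position: [0.595, 0.0419, 0.0384]
tool_rot: [[-0.051, 0.999, -0.002], [0.999, 0.051, -0.001], [-0.001, -0.002, -1.0]]
ft_force: [-5.8, -3.4, 2.5]
grip_width: 0.0195
gripper_force: 59.2
```

```bash
python3 - <<'E'
from h import *
st()
c=viewer.calibration('wrist'); im,d=snap('wrist','w3.png')
cv2.imwrite('pics/top3.png',cv2.resize(snap('top')[0][170:230,240:400,::-1],(800,300),interpolation=cv2.INTER_CUBIC))
for x in pinpoint('top','rail'): print(x)
E
```

```text
t 6.425 p [0.595  0.0419 0.0384] F [-5.8 -3.4  2.5] w 0.0195 gf 59.18983519077301
{'pixel': [257.9, 202.9], 'conf': 0.79}
{'pixel': [319.9, 198.8], 'conf': 0.58}
{'pixel': [433.6, 205.8], 'conf': 0.55}
{'pixel': [192.7, 232.5], 'conf': 0.43}
```

View pics/w3.png

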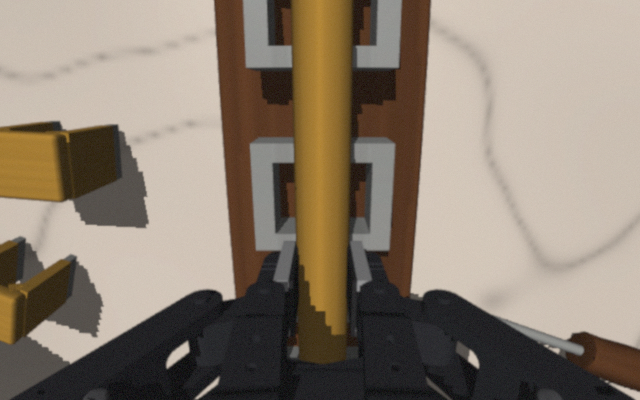

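move_arm --plan "0.003 0 0 0 0 0 0; 0.003 0 0 0 0 0 0; 0.003 0 0 0 0 0 0; 0.003 0 0 0 0 0 0"

```text
time_s: 7.08
position: [0.5943, 0.0539, 0.0384]
tool_rot: [[-0.051, 0.999, -0.002], [0.999, 0.051, -0.001], [-0.001, -0.002, -1.0]]
ft_force: [-6.5, -4.2, 3.9]
grip_width: 0.0195
gripper_force: 59.2
```

move_arm --plan "0.003 0 0 0 0 0 0; 0.003 0 0 0 0 0 0; 0.003 0 0 0 0 0 0"

```text
time_s: 7.45
position: [0.5939, 0.0629, 0.0384]
tool_rot: [[-0.051, 0.999, -0.002], [0.999, 0.051, -0.001], [-0.001, -0.002, -1.0]]
ft_force: [-5.8, -5.6, 3.8]
grip_width: 0.02
gripper_force: 59.3
```

move_arm --plan "0.002 0 0 0 0 0 0; 0.002 0 0 0 0 0 0"

```text
time_s: 7.7
position: [0.5937, 0.0669, 0.0384]
tool_rot: [[-0.051, 0.999, -0.002], [0.999, 0.051, -0.001], [-0.001, -0.002, -1.0]]
ft_force: [-5.7, -4.6, 2.5]
grip_width: 0.0199
gripper_force: 59.3
```

move_arm --plan "0.002 0 0 0 0 0 0; 0.002 0 0 0 0 0 0; 0.001 0 0 0 0 0 0"

```text
time_s: 8.07
position: [0.5934, 0.072, 0.0384]
tool_rot: [[-0.051, 0.999, -0.002], [0.999, 0.051, -0.001], [-0.001, -0.002, -1.0]]
ft_force: [-6.1, -3.2, 1.9]
grip_width: 0.0193
gripper_force: 59.3
```

move_arm --plan "0.0015 0 0 0 0 0 0; 0.001 0 0 0 0 0 0"

```text
time_s: 8.32
position: [0.5933, 0.0744, 0.0384]
tool_rot: [[-0.051, 0.999, -0.002], [0.999, 0.051, -0.001], [-0.001, -0.002, -1.0]]
ft_force: [-5.9, -4.3, 3.4]
grip_width: 0.0193
gripper_force: 59.3
```

move_arm --plan "0.0015 0 0 0 0 0 0; 0.001 0 0 0 0 0 0"

```text
time_s: 8.57
position: [0.5931, 0.0769, 0.0384]
tool_rot: [[-0.051, 0.999, -0.002], [0.999, 0.051, -0.001], [-0.001, -0.002, -1.0]]
ft_force: [-5.9, -4.4, 2.4]
grip_width: 0.0198
gripper_force: 59.3
```

move_arm --plan "0.0015 0 0 0 0 0 0; 0.001 0 0 0 0 0 0"

```text
time_s: 8.82
position: [0.5931, 0.0777, 0.0384]
tool_rot: [[-0.051, 0.999, -0.002], [0.999, 0.051, -0.004], [-0.004, -0.002, -1.0]]
ft_force: [-6.4, -16.5, 3.3]
grip_width: 0.0194
gripper_force: 59.3
```

move_arm --plan "0.0015 0 0 0 0 0 0; 0.001 0 0 0 0 0 0"

```text
time_s: 9.07
position: [0.5931, 0.0778, 0.0384]
tool_rot: [[-0.051, 0.999, -0.002], [0.999, 0.051, -0.008], [-0.008, -0.003, -1.0]]
ft_force: [-7.5, -28.5, 2.8]
grip_width: 0.0198
gripper_force: 59.3
```

```bash
python3 - <<'E'
from h import *
st()
a=cv2.imread('pics/top0.png')[180:225,225:445]; b=snap('top')[0][180:225,225:445,::-1]
cv2.imwrite('pics/cmp.png',cv2.resize(np.vstack([a,b]),(800,327),interpolation=cv2.INTER_CUBIC))
E
```

```text
t 9.075 p [0.5931 0.0778 0.0384] F [ -7.5 -28.5   2.8] w 0.0198 gf 59.277876019477844
```

View pics/cmp.png

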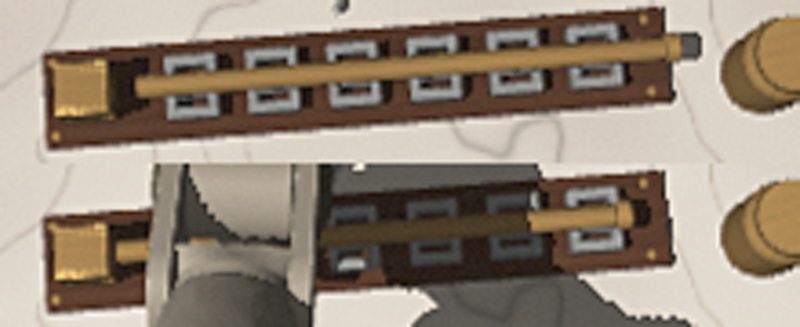

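move_arm --plan "-0.002 0 0 0 0 0 0; -0.002 0 0 0 0 0 0; -0.002 0 0 0 0 0 0; -0.002 0 0 0 0 0 0; -0.002 0 0 0 0 0 0; -0.002 0 0 0 0 0 0; -0.002 0 0 0 0 0 0; 0 0 0 0 0 0 0; 0 0 0 0 0 0 0"

```text
time_s: 10.25
position: [0.5935, 0.0692, 0.0384]
tool_rot: [[-0.051, 0.999, -0.002], [0.999, 0.051, 0.001], [0.001, -0.002, -1.0]]
ft_force: [-5.3, 2.4, 3.2]
grip_width: 0.0194
gripper_force: 59.3
```

move_arm --plan "-0.002 0 0 0 0 0 0; 0 0 0 0 0 0 0; 0 0 0 0 0 0 0; 0 0 0 0 0 0 0.03; 0 0 0 0 0 0 0.045; 0 0 0 0 0 0 0.045; 0 0 0 0 0 0 0.045; 0 0 -0.02 0 0 0 0.055; 0 0 -0.05 0 0 0 0.055; 0 0 -0.06 0 0 0 0.055; -0.03 -0.04 -0.03 0 0 0 0.055"

```text
time_s: 11.62
position: [0.5576, 0.0349, 0.2015]
tool_rot: [[-0.053, 0.999, 0.006], [0.999, 0.053, -0.001], [-0.001, 0.006, -1.0]]
ft_force: [-0.5, -0.3, 0.1]
grip_width: 0.0551
gripper_force: 0.0
```

```bash
python3 - <<'E'
from h import *
s=st(); rel([.487,-.0,.30],3,2)
E
```

```text
t 11.625 p [0.5576 0.0349 0.2015] F [-0.5 -0.3  0.1] w 0.0551 gf 0.0
[-0.0156 -0.0359 -0.0494] [0.0029 0.0005 0.0005]
[-0.0156 -0.036  -0.0493] [0.0029 0.0005 0.0005]
```

move_arm --plan "-0.010 -0.036 -0.049 0 0 0 0.055; -0.010 -0.036 -0.049 0 0 0 0.055; -0.01 0 0 0 0 0 0.055; 0 0 0 0 0 0 0.055; 0 0 0 0 0 0 0.055"

```text
time_s: 12.25
position: [0.4858, 0.0011, 0.295]
tool_rot: [[-0.051, 0.999, -0.003], [0.999, 0.051, 0.001], [0.001, -0.003, -1.0]]
ft_force: [0.6, -0.5, -0.1]
grip_width: 0.0548
gripper_force: 0.0
```

```bash
cat >> h.py <<'E'
def blist(P,d,f):
    a,b,_,_,e,n,o=brackets(P,d,f); k=np.abs(b)>.023
    h,ed=np.histogram(a[k],bins=np.arange(-.30,.22,.002)); on=h>2; i=0
    while i<len(on):
        if on[i]:
            j=i
            while j<len(on)-1 and (on[j] or on[j+1]): j+=1
            s=k&(a>=ed[i])&(a<=ed[j]); m=(a[s].min()+a[s].max())/2
            print('br len %.1f b %.4f..%.4f'%(1e3*np.ptp(a[s]),b[s].min(),b[s].max()),'xy',np.round(o+e*m,4)); i=j
        i+=1
E
python3 - <<'E'
from h import *
s=st(); c=viewer.calibration('wrist'); im,d=snap('wrist','w4.png'); P=cloud(c,d)
clamps(P,d,im); f=rail(P,d); blist(P,d,f)
C=env.observe()
# yaw from left bracket edges
rel([.4706,.0803,.10],-1.6,1)
E
```

```text
t 12.25 p [0.4858 0.0011 0.295 ] F [ 0.6 -0.5 -0.1] w 0.0548 gf 0.0
clamp 962 xy 0.4706 0.0804 med [0.4706 0.0804 0.0484] long 38.1 short 27.5 yaw -1.4
clamp 884 xy 0.434 0.0094 med [0.4341 0.0099 0.0482] long 38.3 short 28.3 yaw -17.0
BLUE 764 xy 0.4682 -0.0692 med [ 0.4682 -0.0683  0.0482] long 37.8 short 28.4 yaw -14.5
clamp 644 xy 0.4503 -0.1769 med [ 0.4506 -0.1754  0.048 ] long 38.4 short 28.7 yaw 12.0
clamp 394 xy 0.4415 -0.259 med [ 0.44   -0.2549  0.0479] long 38.0 short 25.6 yaw -11.9
rail x=-0.0507*y+0.5979 yaw 2.9043094746186324 sd 0.0034937384286212294 y -0.10697360752331506 0.15979463576069863 zmax 0.05760293761748327
br len 47.7 b -0.0297..-0.0230 xy [ 0.6101 -0.2416]
br len 17.5 b -0.0301..-0.0230 xy [ 0.607  -0.1808]
br len 46.9 b -0.0304..0.0312 xy [ 0.6022 -0.0858]
br len 48.0 b -0.0305..0.0312 xy [ 0.5983 -0.0083]
br len 48.3 b -0.0301..0.0310 xy [0.5944 0.069 ]
br len 48.4 b -0.0303..0.0308 xy [0.5904 0.1472]
[ 0.0796 -0.0106  0.1952] [-0.0027 -0.0008  0.0792]
```

move_arm --plan "0.04 -0.005 0.03 0 0 0.04 0.055; 0.04 -0.007 0.045 0 0 0.039 0.055; 0 0 0.05 0 0 0 0.055; 0 0 0.05 0 0 0 0.055; 0 0 0.02 0 0 0 0.055; 0 0 0 0 0 0 0.055; 0 0 0 0 0 0 0.055"

```text
time_s: 13.18
position: [0.4717, 0.0807, 0.1021]
tool_rot: [[0.028, 1.0, 0.001], [1.0, -0.028, -0.0], [-0.0, 0.001, -1.0]]
ft_force: [0.8, 0.4, -0.7]
grip_width: 0.0551
gripper_force: 0.0
```

```bash
python3 - <<'E'
from h import *
st(); rel([.4706,.0804,.025],-1.5,1)
E
```

```text
t 13.175 p [0.4717 0.0807 0.1021] F [ 0.8  0.4 -0.7] w 0.0551 gf 0.0
[-0.0003 -0.0012  0.0771] [ 0.0009  0.     -0.0016]
```

move_arm --plan "0 -0.002 0.025 0 0 0 0.055; 0 0 0.025 0 0 0 0.055; 0 0 0.027 0 0 0 0.055; 0 0 0 0 0 0 0.055; 0 0 0 0 0 0 0.03; 0 0 0 0 0 0 0.02; 0 0 0 0 0 0 0.02;0 0 0 0 0 0 0.02; 0 0 0 0 0 0 0.02" --grip_force 60

```text
time_s: 14.3
position: [0.4702, 0.0806, 0.0261]
tool_rot: [[0.028, 1.0, 0.003], [1.0, -0.028, -0.0], [-0.0, 0.003, -1.0]]
ft_force: [0.0, 0.4, 8.3]
grip_width: 0.0372
gripper_force: 61.1
```

move_arm --plan "0 0 -0.03 0 0 0 0.02; 0 0 -0.04 0 0 0 0.02; 0 0 -0.04 0 0 0 0.02; 0 0 0 0 0 0 0.02"

```text
time_s: 14.8
position: [0.4704, 0.0806, 0.1375]
tool_rot: [[0.028, 1.0, 0.007], [1.0, -0.028, -0.001], [-0.0, 0.007, -1.0]]
ft_force: [-0.4, 0.7, -3.2]
grip_width: 0.0367
gripper_force: 61.0
```

```bash
python3 - <<'E'
from h import *
st(); rel([.5937,.0692,.12],2.9,4)
E
```

```text
t 14.8 p [0.4704 0.0806 0.1375] F [-0.4  0.7 -3.2] w 0.0367 gf 60.95840334892273
[-0.002   0.0309  0.0046] [ 0.0017  0.0001 -0.0196]
[-0.0026  0.0308  0.0045] [ 0.0017  0.0001 -0.0196]
[-0.0032  0.0308  0.0045] [ 0.0017  0.0001 -0.0196]
[-0.0038  0.0307  0.0044] [ 0.0017  0.0001 -0.0196]
```

move_arm --plan "-0.002 0.031 0.003 0.001 0 -0.0196 0.02; -0.0026 0.031 0.005 0.001 0 -0.0196 0.02; -0.0032 0.031 0.005 0.001 0 -0.0196 0.02; -0.0038 0.031 0.005 0.001 0 -0.0196 0.02; 0 0 0 0 0 0 0.02; 0 0 0 0 0 0 0.02; 0 0 0 0 0 0 0.02"

```text
time_s: 15.68
position: [0.5924, 0.0693, 0.1164]
tool_rot: [[-0.05, 0.999, -0.005], [0.999, 0.05, -0.0], [0.0, -0.005, -1.0]]
ft_force: [-0.5, 0.1, -1.6]
grip_width: 0.0368
gripper_force: 60.9
```

```bash
python3 - <<'E'
from h import *
st(); rel([.5937,.0692,.12],2.9,1)
c=viewer.calibration('wrist'); im,d=snap('wrist','w5.png')
E
```

```text
t 15.675 p [0.5924 0.0693 0.1164] F [-0.5  0.1 -1.6] w 0.0368 gf 60.94978719949722
[-0.0002  0.0013 -0.0036] [-0.0046 -0.0002 -0.0001]
```

View pics/w5.png

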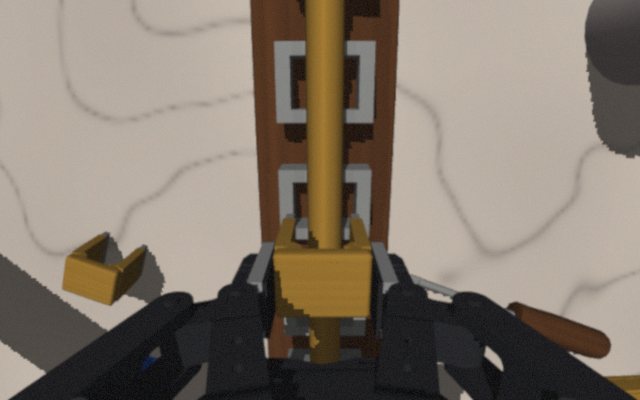

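```bash
cat >> h.py <<'E'
def held(f='held'):
    """crown of held clamp vs TCP; rail and visible brackets in same view"""
    s=st(); p=s['position']; c=viewer.calibration('wrist'); im,d=snap('wrist'); P=cloud(c,d); h=im.astype(int)
    m=(d>0)&(abs(P[...,0]-p[0])<.03)&(abs(P[...,1]-p[1])<.03)&(abs(P[...,2]-p[2]-.022)<.006)&(h[...,0]-h[...,2]>50)
    q=P[m]; z=np.median(q[:,2]); q=q[abs(q[:,2]-z)<.003]
    (cx,cy),(w,hh),a=cv2.minAreaRect((q[:,:2]*1000).astype(np.float32)); 
    if w<hh: w,hh,a=hh,w,a+90
    print('crown',len(q),'xy',cx/1e3,cy/1e3,'z',z,'size',w,hh,'yaw',((a+90)%180)-90,'y range',q[:,1].min(),q[:,1].max(),'d from TCP',cx/1e3-p[0],cy/1e3-p[1])
    f=rail(P,d,p[1]-.05,p[1]+.12); blist(P,d,f); return f
E
python3 - <<'E'
from h import *
held()
E
```

```text
t 15.725 p [0.5926 0.0693 0.1165] F [-0.3  0.5 -1.3] w 0.0367 gf 60.95089137554169
crown 5743 xy 0.5940125732421875 0.06892948150634766 z 0.13861439300585102 size 37.50477600097656 28.437376022338867 yaw 2.8316941261291504 y range 0.05458255770876559 0.08383517630476664 d from TCP 0.0014379614824330256 -0.00040245077819871244
rail x=-0.0519*y+0.5984 yaw 2.970305387154611 sd 0.0034471737930511777 y 0.047087385726736375 0.18857814046052607 zmax 0.057384316088757326
br len 15.9 b -0.0303..0.0297 xy [ 0.5997 -0.0248]
br len 44.6 b -0.0301..0.0303 xy [0.5947 0.0709]
br len 47.9 b -0.0303..0.0299 xy [0.5907 0.147 ]
```

move_arm --plan "0 0.001 0.02 -0.004 0 0 0.02; 0 0 0.02 0 0 0 0.02; 0 0 0.01 0 0 0 0.02; 0 0 0.005 0 0 0 0.02; 0 0 0.004 0 0 0 0.02; 0 0 0.003 0 0 0 0.02"

```text
time_s: 16.52
position: [0.5943, 0.0692, 0.0546]
tool_rot: [[-0.05, 0.999, 0.001], [0.999, 0.05, 0.0], [0.0, 0.001, -1.0]]
ft_force: [1.2, -0.2, -1.1]
grip_width: 0.0367
gripper_force: 61.0
```

move_arm --plan "0 -0.0005 0.003 0 0 0 0.02; 0 0 0.003 0 0 0 0.02; 0 0 0.003 0 0 0 0.02; 0 0 0.002 0 0 0 0.02; 0 0 0.001 0 0 0 0.02"

```text
time_s: 17.15
position: [0.5936, 0.0692, 0.0422]
tool_rot: [[-0.05, 0.999, -0.0], [0.999, 0.05, 0.0], [0.0, -0.0, -1.0]]
ft_force: [-0.2, 0.3, -0.9]
grip_width: 0.0367
gripper_force: 61.0
```

move_arm --plan "0 0 0.0006 0 0 0 0.02; 0 0 0.0006 0 0 0 0.02; 0 0 0.0006 0 0 0 0.02; 0 0 0 0 0 0 0.02"

```text
time_s: 17.65
position: [0.5937, 0.0692, 0.042]
tool_rot: [[-0.051, 0.999, 0.001], [0.999, 0.051, -0.0], [-0.0, 0.001, -1.0]]
ft_force: [-4.1, -0.1, 10.4]
grip_width: 0.0369
gripper_force: 62.6
```

move_arm --plan "0 0 0 0 0 0 0.05; 0 0 0 0 0 0 0.055; 0 0 0 0 0 0 0.055; 0 0 -0.02 0 0 0 0.055; 0 0 -0.05 0 0 0 0.055; 0 0 -0.055 0 0 0 0.055; -0.03 -0.05 -0.055 0 0 0 0.055; -0.035 -0.055 -0.055 0 0 0 0.055; -0.02 -0.02 0 0 0 0 0.055; 0 0 0 0 0 0 0.055; 0 0 0 0 0 0 0.055"

```text
time_s: 19.02
position: [0.4983, -0.0046, 0.2484]
tool_rot: [[-0.05, 0.999, -0.0], [0.999, 0.05, 0.0], [0.0, -0.0, -1.0]]
ft_force: [0.2, -0.5, 0.1]
grip_width: 0.0551
gripper_force: 0.0
```

```bash
cat > look.py <<'E'
import sys
from h import *
s=st(); c=viewer.calibration('wrist'); im,d=snap('wrist'); P=cloud(c,d); np.savez('last.npz',im=im,d=d)
print('standing'); cl=clamps(P,d,im)
print('on board'); clamps(P,d,im,.060,.069,(.57,.63,-.3,.18))
f=rail(P,d,-.2,.05); blist(P,d,f)
i=int(sys.argv[1]); x,y,a=cl[i]; a=((a+90)%180)-90; rel([x-.0008,y,.10],a,3)
E
python3 look.py 1
```

```text
t 19.025 p [ 0.4983 -0.0046  0.2484] F [ 0.2 -0.5  0.1] w 0.0551 gf 0.0
standing
clamp 1138 xy 0.4338 0.0094 med [0.4344 0.01   0.0483] long 38.5 short 28.3 yaw -16.8
BLUE 965 xy 0.4681 -0.0695 med [ 0.4683 -0.0683  0.0482] long 38.1 short 28.1 yaw -13.8
clamp 779 xy 0.4498 -0.1774 med [ 0.4504 -0.1751  0.0481] long 39.1 short 29.2 yaw 12.2
on board
clamp 1326 xy 0.5951 0.0683 med [0.5942 0.0684 0.0642] long 38.3 short 27.6 yaw 1.5
rail x=-0.0475*y+0.5979 yaw 2.721042298510784 sd 0.003554064981983825 y -0.09119243868846796 0.04998221861295064 zmax 0.05744224955448048
br len 18.5 b -0.0287..-0.0230 xy [ 0.6087 -0.2274]
br len 48.4 b -0.0296..-0.0230 xy [ 0.6057 -0.1644]
br len 49.1 b -0.0301..0.0314 xy [ 0.602  -0.0867]
br len 48.0 b -0.0303..0.0309 xy [ 0.5983 -0.0087]
br len 47.9 b -0.0303..0.0309 xy [0.5946 0.0691]
br len 35.2 b -0.0305..0.0303 xy [0.5912 0.1402]
[-0.0212 -0.0114  0.0494] [-0.0002 -0.0001  0.0972]
[-0.0222 -0.0093  0.0494] [-0.0002 -0.0001  0.0972]
[-0.023  -0.0071  0.0494] [-0.0002 -0.0001  0.0972]
```

```bash
sed -i "s/rgb=im\[k\].mean(0); out.append((cx\/1e3,cy\/1e3,a))/rgb=im[k].mean(0); out+=[(cx\/1e3,cy\/1e3,a)] if rgb[0]>rgb[2] else []/" h.py; python3 - <<'E'
from h import *
rel([.4331,.0094,.10],-16.9,3)
E
```

```text
[ 0.0057 -0.0215  0.0494] [-2.000e-04 -1.000e-04  1.153e-01]
[ 0.0032 -0.022   0.0494] [-2.000e-04 -1.000e-04  1.153e-01]
[ 0.0006 -0.0222  0.0494] [-2.000e-04 -1.000e-04  1.153e-01]
```

move_arm --plan "0.0057 -0.0215 0.0494 0 0 0.115 0.055; 0.0032 -0.022 0.0494 0 0 0.115 0.055; 0.0006 -0.0222 0.049 0 0 0.115 0.055; 0 0 0 0 0 0 0.055; 0 0 0 0 0 0 0.055; 0 0 0 0 0 0 0.055"

```text
time_s: 19.82
position: [0.4345, 0.0087, 0.1023]
tool_rot: [[0.289, 0.957, 0.004], [0.957, -0.289, -0.001], [0.0, 0.004, -1.0]]
ft_force: [-0.7, -0.1, -0.3]
grip_width: 0.0554
gripper_force: 0.0
```

```bash
python3 - <<'E'
from h import *
st(); rel([.4331,.0094,.025],-16.9,1)
E
```

```text
t 19.825 p [0.4345 0.0087 0.1023] F [-0.7 -0.1 -0.3] w 0.0554 gf 0.0
[ 0.0002 -0.0018  0.0773] [ 0.0036 -0.0003  0.0016]
```

move_arm --plan "0.0003 -0.0015 0.026 0.003 0 0.001 0.055; 0 0 0.025 0 0 0 0.055; 0 0 0.026 0 0 0 0.055; 0 0 0 0 0 0 0.055; 0 0 0 0 0 0 0.03; 0 0 0 0 0 0 0.02; 0 0 0 0 0 0 0.02;0 0 0 0 0 0 0.02; 0 0 0 0 0 0 0.02"

```text
time_s: 20.95
position: [0.4323, 0.0095, 0.0253]
tool_rot: [[0.291, 0.957, 0.001], [0.957, -0.291, 0.0], [0.0, 0.001, -1.0]]
ft_force: [-0.4, -0.1, 6.0]
grip_width: 0.0367
gripper_force: 60.8
```

move_arm --plan "0 0 -0.03 0 0 0 0.02; 0 0 -0.04 0 0 0 0.02; 0 0 -0.04 0 0 0 0.02; 0 0 0 0 0 0 0.02"

```text
time_s: 21.45
position: [0.4328, 0.0094, 0.1368]
tool_rot: [[0.291, 0.957, 0.004], [0.957, -0.291, -0.001], [0.0, 0.004, -1.0]]
ft_force: [-0.9, 0.4, -0.6]
grip_width: 0.0372
gripper_force: 60.6
```

```bash
python3 - <<'E'
from h import *
st(); rel([.5975,-.0085,.117],2.9,5)
E
```

```text
t 21.45 p [0.4328 0.0094 0.1368] F [-0.9  0.4 -0.6] w 0.0372 gf 60.647077560424805
[0.0062 0.0325 0.0041] [ 0.0008  0.     -0.0692]
[0.0039 0.0329 0.0041] [ 0.0008  0.     -0.0692]
[0.0016 0.0331 0.004 ] [ 0.0008  0.     -0.0692]
[-0.0007  0.0331  0.004 ] [ 0.0008  0.     -0.0692]
[-0.003  0.033  0.004] [ 0.0008  0.     -0.0692]
```

move_arm --plan "0.0062 0.0325 0.004 0.0008 0 -0.0692 0.02; 0.0039 0.033 0.004 0.0008 0 -0.0692 0.02; 0.0016 0.033 0.004 0.0008 0 -0.0692 0.02; -0.0007 0.033 0.004 0 0 -0.0692 0.02; -0.003 0.033 0.004 0 0 -0.0692 0.02; 0 0 0 0 0 0 0.02; 0 0 0 0 0 0 0.02; 0 0 0 0 0 0 0.02"

```text
time_s: 22.45
position: [0.5952, -0.0081, 0.1132]
tool_rot: [[-0.05, 0.999, -0.006], [0.999, 0.05, 0.002], [0.002, -0.006, -1.0]]
ft_force: [0.8, 0.6, -1.0]
grip_width: 0.0366
gripper_force: 60.7
```

```bash
python3 - <<'E'
from h import *
held()
E
```

```text
t 22.45 p [ 0.5952 -0.0081  0.1132] F [ 0.8  0.6 -1. ] w 0.0366 gf 60.69521427154541
crown 5821 xy 0.5963971557617187 -0.008074445724487305 z 0.13606516446228112 size 37.631935119628906 28.555696487426758 yaw 3.5065510272979736 y range -0.02211854684114594 0.006949143510851361 d from TCP 0.0012433970938058314 -1.2260185465675852e-05
rail x=-0.0531*y+0.5984 yaw 3.0391172624569736 sd 0.0034074841819515945 y -0.028518378665262682 0.11078447455363216 zmax 0.05738377163522506
br len 18.7 b -0.0305..0.0295 xy [ 0.6038 -0.1013]
br len 46.7 b -0.0301..0.0301 xy [ 0.5988 -0.008 ]
br len 47.8 b -0.0304..0.0301 xy [0.5947 0.0695]
```

move_arm --plan "-0.0002 0.0018 0.02 -0.005 0 0 0.02; 0 0 0.02 0 0 0 0.02; 0 0 0.008 0 0 0 0.02; 0 0 0 0 0 0 0.02; 0 0 0 0 0 0 0.02"

```text
time_s: 23.12
position: [0.5981, -0.0084, 0.066]
tool_rot: [[-0.05, 0.999, 0.001], [0.999, 0.05, 0.001], [0.001, 0.001, -1.0]]
ft_force: [-0.4, -0.1, -1.8]
grip_width: 0.037
gripper_force: 60.7
```

move_arm --plan "0 -0.0005 0.005 0 0 0 0.02; 0 0 0.005 0 0 0 0.02; 0 0 0.004 0 0 0 0.02; 0 0 0.004 0 0 0 0.02; 0 0 0.003 0 0 0 0.02; 0 0 0.002 0 0 0 0.02; 0 0 0 0 0 0 0.02"

```text
time_s: 24.0
position: [0.5971, -0.0083, 0.0421]
tool_rot: [[-0.05, 0.999, -0.0], [0.999, 0.05, 0.002], [0.002, -0.0, -1.0]]
ft_force: [0.5, 0.2, -1.1]
grip_width: 0.0368
gripper_force: 60.7
```

move_arm --plan "0 0 0.0007 0 0 0 0.02; 0 0 0.0007 0 0 0 0.02; 0 0 0.0007 0 0 0 0.02; 0 0 0.0003 0 0 0 0.02"

```text
time_s: 24.5
position: [0.5973, -0.0083, 0.0412]
tool_rot: [[-0.05, 0.999, 0.001], [0.999, 0.05, 0.001], [0.001, 0.001, -1.0]]
ft_force: [-4.1, 0.4, 11.7]
grip_width: 0.0369
gripper_force: 62.2
```

Home. Release, rise, and go to a look pose over the remaining two (about x 0.49, y −0.15).

move_arm --plan "0 0 0 0 0 0 0.05; 0 0 0 0 0 0 0.055; 0 0 0 0 0 0 0.055; 0 0 -0.02 0 0 0 0.055; 0 0 -0.05 0 0 0 0.055; 0 0 -0.055 0 0 0 0.055; -0.05 -0.05 -0.055 0 0 0 0.055; -0.05 -0.05 -0.03 0 0 0 0.055; -0.02 -0.01 0 0 0 0 0.055; 0 0 0 0 0 0 0.055; 0 0 0 0 0 0 0.055; 0 0 0 0 0 0 0.055"

```text
time_s: 26.0
position: [0.5169, -0.1075, 0.227]
tool_rot: [[-0.052, 0.999, -0.001], [0.999, 0.052, 0.002], [0.002, -0.001, -1.0]]
ft_force: [-0.8, 0.3, -0.2]
grip_width: 0.0551
gripper_force: 0.0
```

```bash
python3 look.py 0
```

```text
t 26.0 p [ 0.5169 -0.1075  0.227 ] F [-0.8  0.3 -0.2] w 0.0551 gf 0.0
standing
BLUE 1343 xy 0.468 -0.0695 med [ 0.4684 -0.069   0.0482] long 38.4 short 28.4 yaw -14.4
clamp 879 xy 0.4504 -0.1773 med [ 0.4529 -0.1737  0.0482] long 38.7 short 28.2 yaw 11.0
clamp 217 xy 0.4547 -0.2642 med [ 0.4551 -0.2623  0.0481] long 28.0 short 9.5 yaw 75.5
on board
clamp 1619 xy 0.5985 -0.0085 med [ 0.5978 -0.0084  0.0643] long 38.7 short 28.2 yaw 2.8
rail x=-0.0548*y+0.5975 yaw 3.1379058807703757 sd 0.004043364672023804 y -0.18280285985953726 0.043736575635770235 zmax 0.05745370321831293
br len 49.9 b -0.0307..-0.0230 xy [ 0.6107 -0.2418]
br len 48.2 b -0.0296..0.0306 xy [ 0.6065 -0.1646]
br len 48.3 b -0.0300..0.0313 xy [ 0.6022 -0.0865]
br len 46.8 b -0.0296..0.0313 xy [ 0.598  -0.0092]
br len 4.9 b -0.0294..0.0311 xy [0.5949 0.0467]
[-0.0221 -0.0236  0.0423] [-0.0002 -0.0007 -0.0468]
[-0.021  -0.0246  0.0423] [-0.0002 -0.0007 -0.0468]
[-0.0198 -0.0255  0.0423] [-0.0002 -0.0007 -0.0468]
```

move_arm --plan "-0.0221 -0.0236 0.0423 0 0 -0.051 0.055; -0.021 -0.0246 0.0423 0 0 -0.051 0.055; -0.0198 -0.0255 0.0423 0 0 -0.051 0.055; 0 0 0 0 0 0 0.055; 0 0 0 0 0 0 0.055; 0 0 0 0 0 0 0.055"

```text
time_s: 26.8
position: [0.4507, -0.1779, 0.1016]
tool_rot: [[-0.203, 0.979, 0.002], [0.979, 0.203, 0.0], [-0.0, 0.002, -1.0]]
ft_force: [0.1, -0.4, 0.5]
grip_width: 0.0552
gripper_force: 0.0
```

```bash
python3 - <<'E'
from h import *
st(); rel([.4495,-.1771,.025],11.8,1)
E
```

```text
t 26.8 p [ 0.4507 -0.1779  0.1016] F [ 0.1 -0.4  0.5] w 0.0552 gf 0.0
[ 0.0011 -0.0012  0.0766] [ 0.0021  0.0002 -0.0015]
```

move_arm --plan "0.001 -0.0012 0.026 0.001 0 -0.001 0.055; 0 0 0.025 0 0 0 0.055; 0 0 0.0255 0 0 0 0.055; 0 0 0 0 0 0 0.055; 0 0 0 0 0 0 0.03; 0 0 0 0 0 0 0.02; 0 0 0 0 0 0 0.02;0 0 0 0 0 0 0.02; 0 0 0 0 0 0 0.02"

```text
time_s: 27.92
position: [0.449, -0.1777, 0.0253]
tool_rot: [[-0.203, 0.979, 0.002], [0.979, 0.203, -0.0], [-0.0, 0.001, -1.0]]
ft_force: [0.6, 0.9, 7.4]
grip_width: 0.0371
gripper_force: 60.8
```

move_arm --plan "0 0 -0.03 0 0 0 0.02; 0 0 -0.04 0 0 0 0.02; 0 0 -0.04 0 0 0 0.02; 0 0 0 0 0 0 0.02"

```text
time_s: 28.42
position: [0.4493, -0.1782, 0.137]
tool_rot: [[-0.203, 0.979, 0.004], [0.979, 0.203, -0.002], [-0.003, 0.004, -1.0]]
ft_force: [0.7, 0.2, -1.4]
grip_width: 0.0369
gripper_force: 60.5
```

```bash
python3 - <<'E'
from h import *
st(); rel([.6018,-.0864,.117],2.9,5)
E
```

```text
t 28.425 p [ 0.4493 -0.1782  0.137 ] F [ 0.7  0.2 -1.4] w 0.0369 gf 60.46643257141113
[0.0118 0.0336 0.0041] [0.0008 0.0006 0.0308]
[0.0128 0.0332 0.0041] [0.0008 0.0006 0.0308]
[0.0138 0.0328 0.004 ] [0.0008 0.0006 0.0308]
[0.0148 0.0324 0.004 ] [0.0008 0.0006 0.0308]
[0.0158 0.0319 0.004 ] [0.0008 0.0006 0.0308]
```

move_arm --plan "0.0118 0.0336 0.004 0 0 0.0308 0.02; 0.0128 0.0332 0.004 0 0 0.0308 0.02; 0.0138 0.0328 0.004 0 0 0.0308 0.02; 0.0148 0.0324 0.004 0 0 0.0308 0.02; 0.0158 0.033 0.004 0 0 0.0308 0.02; 0 0 0 0 0 0 0.02; 0 0 0 0 0 0 0.02; 0 0 0 0 0 0 0.02"

```text
time_s: 29.42
position: [0.6012, -0.0862, 0.1139]
tool_rot: [[-0.05, 0.999, -0.002], [0.999, 0.05, 0.002], [0.002, -0.002, -1.0]]
ft_force: [-0.5, 0.9, -1.0]
grip_width: 0.0369
gripper_force: 60.6
```

```bash
python3 - <<'E'
from h import *
held()
E
```

```text
t 29.425 p [ 0.6012 -0.0862  0.1139] F [-0.5  0.9 -1. ] w 0.0369 gf 60.60978412628174
crown 5824 xy 0.602151611328125 -0.08633968353271484 z 0.13669304957779665 size 37.55116271972656 28.4367618560791 yaw 3.1033642292022705 y range -0.10069883880370406 -0.0712514859512736 d from TCP 0.0009919266820784811 -0.0001302049154119217
rail x=-0.0520*y+0.5984 yaw 2.9743602612875573 sd 0.0034330324874094864 y -0.10681921783912646 0.032473044134635046 zmax 0.05744129494226452
br len 18.4 b -0.0303..0.0296 xy [ 0.6077 -0.1798]
br len 43.4 b -0.0301..0.0301 xy [ 0.6028 -0.0841]
br len 47.9 b -0.0304..0.0301 xy [ 0.5989 -0.0088]
```

move_arm --plan "-0.0002 0.0004 0.02 -0.001 0 0 0.02; 0 0 0.02 0 0 0 0.02; 0 0 0.008 0 0 0 0.02; 0 0 0 0 0 0 0.02; 0 0 0 0 0 0 0.02"

```text
time_s: 30.1
position: [0.6025, -0.086, 0.0667]
tool_rot: [[-0.05, 0.999, 0.001], [0.999, 0.05, 0.001], [0.001, 0.001, -1.0]]
ft_force: [0.4, -0.4, -0.2]
grip_width: 0.037
gripper_force: 60.6
```

move_arm --plan "-0.0003 -0.0005 0.005 0 0 0 0.02; 0 0 0.005 0 0 0 0.02; 0 0 0.004 0 0 0 0.02; 0 0 0.004 0 0 0 0.02; 0 0 0.003 0 0 0 0.02; 0 0 0.002 0 0 0 0.02; 0 0 0 0 0 0 0.02"

```text
time_s: 30.98
position: [0.6017, -0.0861, 0.0427]
tool_rot: [[-0.05, 0.999, -0.0], [0.999, 0.05, 0.002], [0.002, -0.0, -1.0]]
ft_force: [-0.3, -0.0, -1.4]
grip_width: 0.0371
gripper_force: 60.6
```

move_arm --plan "0 0 0.0008 0 0 0 0.02; 0 0 0.0008 0 0 0 0.02; 0 0 0.0008 0 0 0 0.02; 0 0 0.0006 0 0 0 0.02"

```text
time_s: 31.48
position: [0.6019, -0.0861, 0.0412]
tool_rot: [[-0.05, 0.999, 0.001], [0.999, 0.05, 0.001], [0.001, 0.001, -1.0]]
ft_force: [-4.4, 1.2, 12.8]
grip_width: 0.0367
gripper_force: 62.2
```

move_arm --plan "0 0 0 0 0 0 0.05; 0 0 0 0 0 0 0.055; 0 0 0 0 0 0 0.055; 0 0 -0.02 0 0 0 0.055; 0 0 -0.05 0 0 0 0.055; 0 0 -0.055 0 0 0 0.055; -0.035 -0.045 -0.055 0 0 0 0.055; -0.035 -0.045 -0.04 0 0 0 0.055; -0.02 -0.01 0 0 0 0 0.055; 0 0 0 0 0 0 0.055; 0 0 0 0 0 0 0.055; 0 0 0 0 0 0 0.055"

```text
time_s: 32.98
position: [0.5203, -0.1688, 0.2435]
tool_rot: [[-0.052, 0.999, -0.001], [0.999, 0.052, 0.002], [0.002, -0.001, -1.0]]
ft_force: [-0.1, -0.1, 0.7]
grip_width: 0.055
gripper_force: 0.0
```

```bash
python3 look.py 0
```

```text
t 32.975 p [ 0.5203 -0.1688  0.2435] F [-0.1 -0.1  0.7] w 0.055 gf 0.0
standing
BLUE 1341 xy 0.4681 -0.0696 med [ 0.4685 -0.0696  0.0483] long 38.1 short 28.0 yaw -15.2
clamp 367 xy 0.4414 -0.2592 med [ 0.4332 -0.2524  0.048 ] long 39.0 short 24.3 yaw -13.7
on board
clamp 448 xy 0.5992 -0.0194 med [ 0.5988 -0.0198  0.064 ] long 38.5 short 7.3 yaw 4.1
clamp 1413 xy 0.6032 -0.0869 med [ 0.6025 -0.0867  0.0643] long 38.5 short 27.4 yaw 3.5
rail x=-0.0512*y+0.5976 yaw 2.9308933258232237 sd 0.004544733227074982 y -0.19983689236176638 -0.01600180952972405 zmax 0.05766650543871459
br len 48.8 b -0.0291..0.0310 xy [ 0.6101 -0.2424]
br len 47.8 b -0.0291..0.0311 xy [ 0.6061 -0.1645]
br len 47.6 b -0.0298..0.0314 xy [ 0.6021 -0.0868]
br len 24.9 b -0.0300..0.0310 xy [ 0.5987 -0.0208]
[-0.0288 -0.028   0.0478] [-0.0004 -0.0007  0.0969]
[-0.0314 -0.0251  0.0478] [-0.0004 -0.0007  0.0969]
[-0.0336 -0.022   0.0479] [-0.0004 -0.0007  0.0969]
```

move_arm --plan "-0.0298 -0.028 0.0478 0 0 0.097 0.055; -0.0322 -0.0255 0.0478 0 0 0.097 0.055; -0.034 -0.0225 0.047 0 0 0.097 0.055; 0 0 0 0 0 0 0.055; 0 0 0 0 0 0 0.055; 0 0 0 0 0 0 0.055"

```text
time_s: 33.78
position: [0.441, -0.2612, 0.1032]
tool_rot: [[0.236, 0.972, 0.002], [0.972, -0.236, -0.0], [0.0, 0.002, -1.0]]
ft_force: [-0.2, 0.5, 0.1]
grip_width: 0.0547
gripper_force: 0.0
```

```bash
python3 - <<'E'
from h import *
st(); rel([.4398,-.261,.025],-13.9,1)
c=viewer.calibration('wrist'); im,d=snap('wrist'); P=cloud(c,d); clamps(P,d,im)
E
```

```text
t 33.775 p [ 0.441  -0.2612  0.1032] F [-0.2  0.5  0.1] w 0.0547 gf 0.0
[-0.0001 -0.0013  0.0782] [ 0.0018 -0.0003  0.0041]
clamp 2911 xy 0.4414 -0.2614 med [ 0.4416 -0.2604  0.0483] long 38.1 short 28.1 yaw -14.8
```

move_arm --plan "-0.0003 -0.001 0.026 0.001 0 0.014 0.055; 0 0 0.025 0 0 0 0.055; 0 0 0.027 0 0 0 0.055; 0 0 0 0 0 0 0.055; 0 0 0 0 0 0 0.03; 0 0 0 0 0 0 0.02; 0 0 0 0 0 0 0.02;0 0 0 0 0 0 0.02; 0 0 0 0 0 0 0.02"

```text
time_s: 34.95
position: [0.4395, -0.2619, 0.0255]
tool_rot: [[0.252, 0.968, 0.001], [0.968, -0.252, -0.0], [0.0, 0.001, -1.0]]
ft_force: [-0.1, 2.0, 7.5]
grip_width: 0.037
gripper_force: 60.8
```

move_arm --plan "0 0 -0.03 0 0 0 0.02; 0 0 -0.04 0 0 0 0.02; 0 0 -0.04 0 0 0 0.02; 0 0 0 0 0 0 0.02"

```text
time_s: 35.45
position: [0.4398, -0.2625, 0.1371]
tool_rot: [[0.252, 0.968, 0.004], [0.968, -0.252, -0.003], [-0.002, 0.004, -1.0]]
ft_force: [0.2, -0.1, -1.4]
grip_width: 0.0368
gripper_force: 60.4
```

```bash
python3 - <<'E'
from h import *
st(); rel([.6060,-.1644,.117],2.9,5)
E
```

```text
t 35.45 p [ 0.4398 -0.2625  0.1371] F [ 0.2 -0.1 -1.4] w 0.0368 gf 60.40090620517731
[0.0274 0.0272 0.0041] [ 0.0008  0.0005 -0.061 ]
[0.0257 0.0288 0.0041] [ 0.0008  0.0005 -0.061 ]
[0.0238 0.0304 0.0041] [ 0.0008  0.0005 -0.061 ]
[0.0219 0.0318 0.0041] [ 0.0008  0.0005 -0.061 ]
[0.02  0.033 0.004] [ 0.0008  0.0005 -0.061 ]
```

move_arm --plan "0.0274 0.0272 0.004 0 0 -0.061 0.02; 0.0257 0.0288 0.004 0 0 -0.061 0.02; 0.0238 0.0304 0.004 0 0 -0.061 0.02; 0.0219 0.0318 0.004 0 0 -0.061 0.02; 0.020 0.034 0.004 0 0 -0.061 0.02; 0 0 0 0 0 0 0.02; 0 0 0 0 0 0 0.02; 0 0 0 0 0 0 0.02"

```text
time_s: 36.45
position: [0.6052, -0.164, 0.1139]
tool_rot: [[-0.049, 0.999, -0.002], [0.999, 0.049, 0.002], [0.002, -0.002, -1.0]]
ft_force: [-0.2, 0.3, -1.1]
grip_width: 0.0368
gripper_force: 60.6
```

```bash
python3 - <<'E'
from h import *
held()
E
```

```text
t 36.45 p [ 0.6052 -0.164   0.1139] F [-0.2  0.3 -1.1] w 0.0368 gf 60.58955758810043
crown 5888 xy 0.6061852416992187 -0.16380319213867187 z 0.13662143055981402 size 37.686302185058594 28.68433952331543 yaw 3.057790756225586 y range -0.1782297068286042 -0.1487093499251716 d from TCP 0.0009527041861076002 0.00023540396322946355
rail x=-0.0523*y+0.5983 yaw 2.9957398339839316 sd 0.003434887189755453 y -0.18345285274405915 -0.0453676720393981 zmax 0.05738173731816869
br len 18.9 b -0.0303..0.0295 xy [ 0.6118 -0.2571]
br len 43.3 b -0.0300..0.0301 xy [ 0.6068 -0.162 ]
br len 48.1 b -0.0304..0.0299 xy [ 0.6029 -0.0866]
```

move_arm --plan "-0.0007 0.0004 0.02 -0.001 0 0 0.02; 0 0 0.02 0 0 0 0.02; 0 0 0.008 0 0 0 0.02; 0 0 0 0 0 0 0.02; 0 0 0 0 0 0 0.02"

```text
time_s: 37.12
position: [0.6067, -0.1644, 0.0669]
tool_rot: [[-0.05, 0.999, 0.001], [0.999, 0.05, 0.001], [0.001, 0.001, -1.0]]
ft_force: [0.7, -0.3, -1.0]
grip_width: 0.0367
gripper_force: 60.6
```

move_arm --plan "0 -0.0005 0.005 0 0 0 0.02; 0 0 0.005 0 0 0 0.02; 0 0 0.004 0 0 0 0.02; 0 0 0.004 0 0 0 0.02; 0 0 0.003 0 0 0 0.02; 0 0 0.002 0 0 0 0.02; 0 0 0 0 0 0 0.02"

```text
time_s: 38.0
position: [0.6058, -0.1641, 0.0429]
tool_rot: [[-0.05, 0.999, -0.0], [0.999, 0.05, 0.002], [0.002, -0.0, -1.0]]
ft_force: [0.1, -0.5, -0.6]
grip_width: 0.0366
gripper_force: 60.6
```

move_arm --plan "0 0 0.0008 0 0 0 0.02; 0 0 0.0008 0 0 0 0.02; 0 0 0.0008 0 0 0 0.02; 0 0 0.0006 0 0 0 0.02"

```text
time_s: 38.5
position: [0.606, -0.1641, 0.0413]
tool_rot: [[-0.051, 0.999, 0.001], [0.999, 0.051, 0.001], [0.001, 0.001, -1.0]]
ft_force: [-4.9, 2.4, 11.9]
grip_width: 0.0367
gripper_force: 62.1
```

Home. Release, rise and retreat to look at everything.

move_arm --plan "0 0 0 0 0 0 0.05; 0 0 0 0 0 0 0.055; 0 0 0 0 0 0 0.055; 0 0 -0.02 0 0 0 0.055; 0 0 -0.05 0 0 0 0.055; 0 0 -0.055 0 0 0 0.055; 0.04 -0.045 -0.055 0 0 0 0.055; 0.05 -0.045 -0.05 0 0 0 0.055; 0.05 -0.01 -0.05 0 0 0 0.055; 0.01 0 0 0 0 0 0.055; 0 0 0 0 0 0 0.055; 0 0 0 0 0 0 0.055"

```text
time_s: 40.0
position: [0.5231, -0.0476, 0.2869]
tool_rot: [[-0.05, 0.999, -0.003], [0.999, 0.05, 0.003], [0.003, -0.003, -1.0]]
ft_force: [0.3, -0.2, -0.7]
grip_width: 0.0546
gripper_force: 0.0
```

```bash
python3 - <<'E'
from h import *
st(); c=viewer.calibration('wrist'); im,d=snap('wrist','w9.png'); P=cloud(c,d)
print('standing'); clamps(P,d,im)
print('board'); clamps(P,d,im,.060,.069,(.57,.63,-.3,.18)); f=rail(P,d,-.2,.15)
s=snap('scene')[0][130:300,130:430,::-1]; s=cv2.resize(s,(800,453),interpolation=cv2.INTER_CUBIC); cv2.imwrite('pics/s9.png',s)
E
```

```text
t 40.0 p [ 0.5231 -0.0476  0.2869] F [ 0.3 -0.2 -0.7] w 0.0546 gf 0.0
standing
BLUE 868 xy 0.4681 -0.0698 med [ 0.4684 -0.0686  0.0482] long 38.2 short 28.9 yaw -13.7
board
clamp 1161 xy 0.595 0.0681 med [0.5947 0.0683 0.0643] long 38.4 short 27.2 yaw 3.7
clamp 1030 xy 0.5983 -0.0084 med [ 0.5976 -0.0082  0.0642] long 38.6 short 27.7 yaw 2.9
clamp 886 xy 0.6031 -0.0867 med [ 0.6027 -0.0855  0.0641] long 37.3 short 28.7 yaw 3.8
clamp 285 xy 0.5945 -0.164 med [ 0.5942 -0.1637  0.0641] long 27.5 short 13.9 yaw -86.8
rail x=-0.0407*y+0.5972 yaw 2.330479243681555 sd 0.005200744713966912 y -0.1998453182754399 0.1171393758106381 zmax 0.05763373827192806
```

View pics/w9.png

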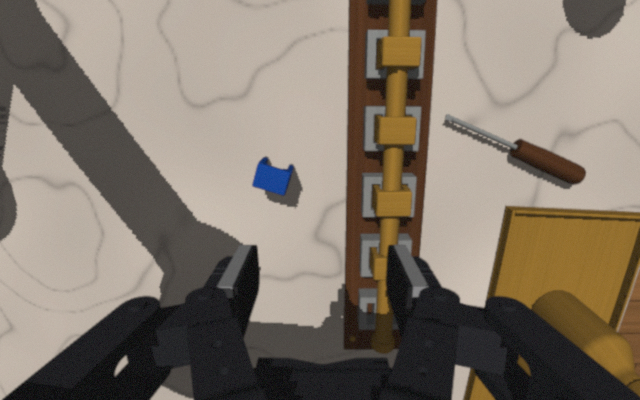

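View pics/s9.png

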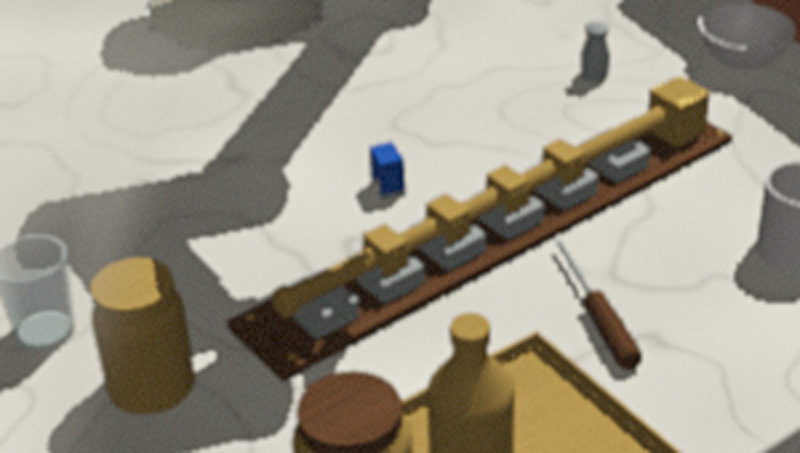

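```bash
python3 -c "
from h import *
print(env.close_job())"
```

```text
the job is handed in; nothing more can be done
None
```

The job is handed in, with no verdict returned: I pushed the rail until it bound and drew it back about 10.6 mm, then fitted all four brass clamps on brackets 1–4. The final images show them seated with crowns at 64 mm (fully home); I didn't re-measure the rail after fitting them, and the blue look-alike and bystanders were left alone.

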